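# Sound the wells of a dry block with a depth rod

## Robot

A 7-joint arm with a two-finger parallel gripper is mounted at the origin on a cart in front of the work surface, level with it; the furniture and walls round the work are solid. World frame = base frame: x ahead of the robot, y to its left, z up, the work surface at z = 0. Lengths are in m, angles in rad, forces in N, time in s.
With the tool pointing down it reaches from about 0.425 to 0.95 m from the base axis. Payload 4.7 kg.
Tool frame: the origin (TCP) lies on the centre line of the jaws, within the pads' length; the fingertips stand robot.nose_length ahead of it and the grasp point (between the pads) lies 8 mm behind it (robot.nose_length is the distance from the TCP to the fingertips, in m); z points along the fingers, y is the line along which they close (so a half turn about z gives the same grasp; the last joint's range is limited). The gripper opens to 85 mm and grips with 20 to 120 N. Pads are 22 mm wide; open, the fingers measure 114 mm over their backs; the gripper's body (76 mm by 85 mm) begins 54 mm behind the grasp point. The pads swing forward as they close: fully open they stand 13 mm farther back than shut.
Start: joints at [1.237, 0.469, -0.049, 1.532, 0.024, 1.141, -0.082], TCP at [0.203, -0.644, 0.242] pointing down, gripper open.
Joint ranges: [-2.59, 2.59], [-0.33, 1.99], [-1.39, 1.29], [0.1, 2.45], [-1.04, 4.18], [0.21, 1.99], [-2.66, 2.66]. Speed limits (rad/s): [2.57, 2.57, 3.14, 3.14, 3.14, 3.14, 3.14].

## Interface

Orientations are given as [roll, pitch, yaw] about the fixed x, y, z axes, in that order (R = Rz(yaw) Ry(pitch) Rx(roll)).
In Python, from plant import robot gives the robot as it stands. Calls block until the motion is done:
- robot.goto(position, orientation): joint-space move of the TCP to a pose.
- robot.move_straight(position, vel=0.15, attitude=None, contact_N=None): straight line of the TCP; attitude=None keeps the orientation; vel is the mean speed in m/s. With contact_N (N) it stops when the force on the tool has changed by that much, and returns True; else False.
- robot.move_joints(angles): joint-space move.
- robot.grip(opening, strength=None): opening from 0.0 (shut) to 1.0 (fully open); strength is the grip in N (None keeps the last); returns when the fingers have stopped.
- robot.sleep(seconds).
- robot.inverse_kinematics(position, orientation): joint angles nearest the present ones, or None.
- robot.sense(): the state.
- robot.grab_frame(name): name is "scene" or "top" or "wrist"; returns a dict with "image" (400x640x3 uint8, red, green, blue), "range_z" (400x640 float32, m along the optical axis (not along the pixel's ray), 0 where there is no reading), "fx", "fy", "cx", "cy" (pixels), "R" (3x3) and "t" (3): a world point X has camera coordinates R X + t. Camera axes: x right, y down, z forward; pixel columns grow to the right and rows downward; lengths in m; the calibration is good to about 2 mm. A picture is of the moment at which its call begins.
A pose or a line that the arm cannot do raises robot.IKError and nothing moves.
- robot.close_job(): hands the job in; it is judged then, once.
The state is a dict: "t": time; "joint_pos": joint angles; "joint_velocities": joint speeds; "effort": joint torques, N m; "tcp_pos": TCP position; "tcp_rot": TCP orientation; "wrist_force": force on the tool from outside, world axes, zero at the start; "torque": the same for the moment, N m; "opening": opening from 0.0 (shut) to 1.0 (fully open); "gripper_force": force on a finger pad.
Only numpy, scipy, OpenCV 4.12 (cv2) and the standard library are available. Lean on these libraries where they do the work, as an engineer would, in place of code of your own. Each camera call takes 0.05 s, during which the arm holds its last target. There are 200 camera calls.

## Task

One of the three wells of the dry-block heater is clear to its full depth of 50 mm; in the other two the lift disc jams part of the way down. Take the depth rod from the rack by its black handle and sound all three wells in turn, from the robot's right to its left, pressing each disc down until the rod stops dead (a firm 10 N or so at the stop, never over 25 N) and reading how far it went in; then leave the rod standing upright, fully home at the bottom of the clear well. Leave everything else where it stands.

Things in the scene. Friction and masses are not known exactly. Their poses are not given: they have to be found in the camera images.
- handle (a point): centre of the handle of the depth rod (154 mm long, 0.14 kg, upright in a slot of the tube rack; the only thing there with a black handle). The handle is a black upright cylinder of 24 mm diameter, 42 mm high, with a 30 mm flange 4 mm thick under it; this point is on the axis, 132 mm above the rod's tip, 22 mm below its top. z up along the rod
- shank: the steel shank of the depth rod, below the flange: 15.6 mm in diameter, 106 mm from tip to flange, ring marks every 10 mm from the tip, end tapered to 11 mm diameter over the last 6 mm. Origin at the tip, z up along the rod. A spring in the handle lets the shank give only above 6 N, then 1 mm for every 2 N, up to 8 mm. It must not be loaded with more than 25 N, so grip the handle only
- tube_rack: wooden two-deck tube rack, 58x190x78, fixed; origin under its centre, y along its length. Six slots, 20 mm square and 28 mm apart, in the upper deck (62 mm up); tubes and rod stand on the lower deck, 10 mm up (the tubes reach 147 mm up). The rod starts in the end slot on either side, 70 mm from the centre along y
- block_top (a point): centre of the top face of the dry-block heater, 82 mm above the worktop: an aluminium block 64x140 (x, y) on a grey plastic base 100x172 with a low control strip in front, fixed. z up, y along the row of three wells. Each well is a round blind bore of 18 mm diameter with a bevelled mouth, in which lies a flat steel lift disc, at the start 6 to 12 mm below the mouth in all three
- well_0 (a point): centre of the mouth of a well, in the plane of the block's top face, at -45 mm along the block's y (the right-hand one, seen from the robot); z up. Its disc slides stiffly at 4 to 5 N, stays where it is left, and stops dead with its upper face 50 mm below the mouth if the well is clear, at 22 or 34 mm if it is jammed. Only one is clear; which one changes and cannot be seen
- well_1 (a point): centre of the mouth of a well, in the plane of the block's top face, at 0 along the block's y (the middle one); z up. Its disc slides stiffly at 4 to 5 N, stays where it is left, and stops dead with its upper face 50 mm below the mouth if the well is clear, at 22 or 34 mm if it is jammed. Only one is clear; which one changes and cannot be seen
- well_2 (a point): centre of the mouth of a well, in the plane of the block's top face, at +45 mm along the block's y (the left-hand one); z up. Its disc slides stiffly at 4 to 5 N, stays where it is left, and stops dead with its upper face 50 mm below the mouth if the well is clear, at 22 or 34 mm if it is jammed. Only one is clear; which one changes and cannot be seen
- test_tube_3: glass test tube with a stopper, 21x21x137, standing in the rack; a bystander, origin at the centre of its underside
- test_tube_0: open glass test tube, 18x18x125, standing in the rack; a bystander, origin at the centre of its underside
- graduated_cylinder: tall narrow graduated cylinder on a square foot, 62x62x186; a bystander, origin at the centre of its underside
- beaker_1: glass beaker, 89x94x112; a bystander, origin at the centre of its underside
- small_bottle_1: small brown bottle, 44x43x82; a bystander, origin at the centre of its underside
- petri_0: flat round glass dish, 66x66x15; a bystander, origin at the centre of its underside
- timer: small flat timer, 66x62x18; a bystander, origin at the centre of its underside
Mind the look-alikes: they are no part of the job. Leave any pink look-alike of the part that bears block_top alone.

How it is judged:
By the outcome, as a careful person would: the job done as asked, in the order asked, and still so for the second after the job is handed in, with the robot touching nothing.
It also fails if it takes over 61 s, if anything falls off the work surface, if the arm or the gripper's body presses on something with over 40 N, if the wrist force passes 120 N, or if a joint passes its speed limit or range.

## Working session

There is one attempt and no reset: what is moved stays moved. The work goes in short steps, each a Python script; the robot and the scene stay as the last script left them, time stands still between calls to the robot, and variables do not carry over. Pictures are saved under pics/ and viewed, at most 10 in all, crops included, and the job is handed in when it is done.

```bash
mkdir -p pics; ls; python3 - <<'E'
from plant import robot
import cv2,numpy as np,pickle
F={}
for n in("scene","top"):
    f=robot.grab_frame(n);F[n]=f
    cv2.imwrite(f"pics/{n}0.png",f["image"][:,:,::-1])
    print(n,f["fx"],f["cx"],f["cy"],np.round(f["R"],3).tolist(),np.round(f["t"],3))
pickle.dump(F,open("f0.pkl","wb"))
print(robot.nose_length,robot.sense())
E
```

```text
pics
scene 519.6158363417477 311.5737488276998 195.6080335399772 [[-0.901, -0.434, 0.003], [-0.273, 0.561, -0.781], [0.337, -0.704, -0.624]] [0.484 0.208 1.55 ]
top 505.6496694412496 314.6374124070268 199.08172130991105 [[0.009, -1.0, -0.014], [-0.99, -0.007, -0.139], [0.139, 0.015, -0.99]] [0.051 0.55  2.043]
0.011 {'t': 0.1, 'joint_pos': array([ 1.23708677,  0.46938371, -0.0485797 ,  1.53355892,  0.02411236,
        1.14101598, -0.08228154]), 'joint_velocities': array([ 2.46479106e-05, -3.51936873e-03,  6.51655616e-04, -1.79824181e-03,
        2.50029988e-04,  3.56905541e-05, -4.06772059e-04]), 'effort': array([ 5.13844006e-04, -5.11513674e+01, -4.69926686e-02, -2.38391501e+01,
        1.07467821e-02,  4.32566318e-03, -1.32256096e-05]), 'tcp_pos': array([ 0.20242649, -0.64340557,  0.24135744]), 'tcp_rot': array([-3.13981446e+00,  8.01517344e-05,  3.04848313e-01]), 'wrist_force': array([ 0.27859064, -0.73879219,  0.63053267]), 'torque': array([-0.01775844,  0.0210476 , -0.0146954 ]), 'gripper_force': 0.0, 'opening': 1.0048202299338818}
```

View pics/scene0.png

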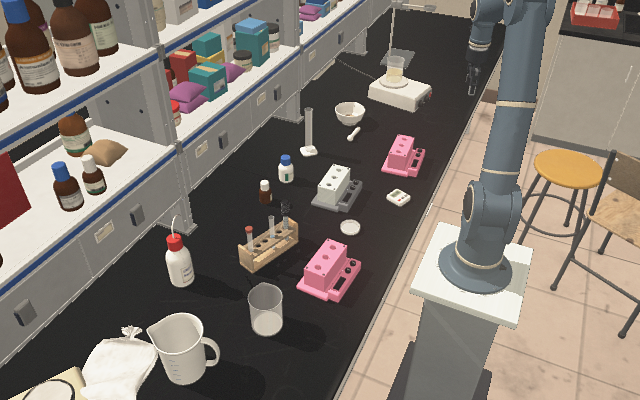

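View pics/top0.png

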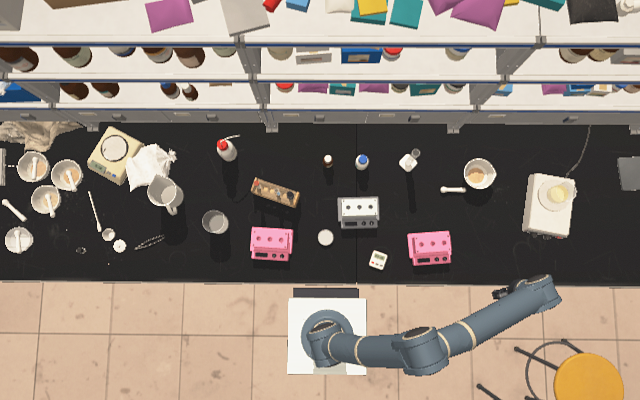

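The scene shows the rack at (270,245) with the black-handled rod at its end (285,207), and the white or aluminium block at (335,185). In the top view the block is at (358,208), the rack at (275,192) and the two pink look-alikes at (271,243) and (430,247). Next I'll get rough positions and then look from the wrist.

```bash
cat > h.py <<'E'
import numpy as np,cv2,pickle
def cloud(f):
    z=f["range_z"];v,u=np.mgrid[:400,:640]
    P=np.stack([(u-f["cx"])/f["fx"]*z,(v-f["cy"])/f["fy"]*z,z],-1)
    W=(P-f["t"])@f["R"]
    W[z==0]=np.nan
    return W
def plane(f,u,v,h):
    u,v=np.atleast_1d(u),np.atleast_1d(v)
    d=np.stack([(u-f["cx"])/f["fx"],(v-f["cy"])/f["fy"],np.ones(len(u))],-1)@f["R"]
    c=-f["R"].T@f["t"]
    return c+d*((h-c[2])/d[:,2])[:,None]
def proj(f,X):
    p=np.asarray(X)@f["R"].T+f["t"]
    return p[...,:2]/p[...,2:]*[f["fx"],f["fy"]]+[f["cx"],f["cy"]]
E
python3 - <<'E'
from h import *
F=pickle.load(open("f0.pkl","rb"));f=F["top"];W=cloud(f)
m=(abs(W[...,2]-.082)<.006);m[:, :330]=0;m[:,390:]=0;m[:185]=0;m[230:]=0
p=W[m];print(len(p),p.mean(0),p[:,:2].min(0),p[:,:2].max(0));print(cv2.minAreaRect(p[:,:2].astype(np.float32)))
# tall stuff in rack
s=W[172:212,240:310];
m=(s[...,2]>.055);q=s[m];print(cv2.minAreaRect(q[:,:2].astype(np.float32)))
m=(s[...,2]>.11)
n,l,st,c=cv2.connectedComponentsWithStats(m.astype(np.uint8))
for i in range(1,n): 
    print(st[i],c[i]+[240,172],np.median(s[l==i],0),s[l==i].max(0)[2],f["image"][172:212,240:310][l==i].mean(0))
for n,b in(("top",(240,165,400,240)),("scene",(230,150,370,275))):
    i=F[n]["image"][b[1]:b[3],b[0]:b[2],::-1];cv2.imwrite(f"pics/c_{n}.png",cv2.resize(i,None,fx=4,fy=4,interpolation=2))
a=cv2.imread("pics/c_top.png");b=cv2.imread("pics/c_scene.png");b=cv2.resize(b,(336,300))
o=np.zeros((600,640,3),np.uint8);o[:300]=a;o[300:,:336]=b;cv2.imwrite("pics/c.png",o)
E
```

```text
398 [ 0.51273795 -0.12291612  0.08217567] [ 0.48010929 -0.19215868] [ 0.54638211 -0.05526039]
((0.5130419731140137, -0.1236993595957756), (0.0655522421002388, 0.13690418004989624), 0.5406717658042908)
((0.5744171142578125, 0.21851681172847748), (0.19092462956905365, 0.05969535931944847), 71.43207550048828)
[14  9  5  6 25] [256.2  183.44] [0.59611076 0.28395898 0.14663423] 0.16054698866625464 [192.68 107.64  84.6 ]
[34 17  5  5 14] [276.21428571 190.64285714] [0.57105305 0.20779195 0.12917037] 0.13803215929521326 [177.35714286 161.07142857 141.21428571]
[47 19  7  9 49] [289.75510204 195.26530612] [0.54754162 0.1510243  0.16075643] 0.17523589292003147 [72.83673469 67.30612245 64.71428571]
```

View pics/c.png

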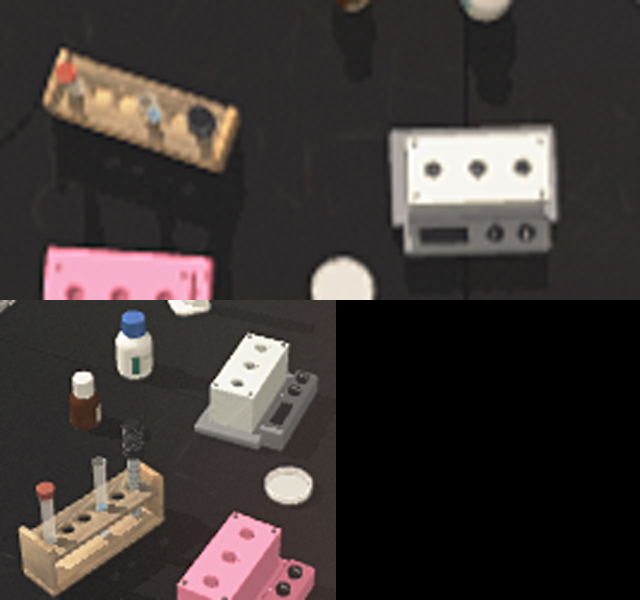

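The crop shows the handle at the rack's right-hand end (top-view pixel 290,195). Three wells in the white block are visible at (348,207), (360,207) and (371,207), and the slot next to the rod is empty. Next I'll move up for wrist views.

```bash
python3 - <<'E'
from plant import robot
from h import *
for y in(1.246,-1.895,0,1.57):
    for p in((.552,.152,.3),(.552,.152,.135),(.513,-.123,.3),(.513,-.17,.17),(.513,-.078,.17)):
        q=robot.inverse_kinematics(p,[np.pi,0,y]);print(y,p,None if q is None else np.round(q,2))
robot.goto([.35,-.45,.42],[np.pi,0,.3])
robot.goto([.47,-.123,.36],[np.pi,0,1.246])
f=robot.grab_frame("wrist");cv2.imwrite("pics/w1.png",f["image"][:,:,::-1]);pickle.dump(f,open("w1.pkl","wb"))
print(robot.sense()["t"],proj(f,[[.513,-.123,.082],[.552,.152,.164]]),-f["R"].T@f["t"],f["R"].round(2).tolist())
E
```

```text
1.246 (0.552, 0.152, 0.3) [ 0.42  0.43 -1.04  1.67  0.39  1.27 -1.02]
1.246 (0.552, 0.152, 0.135) [ 0.4   0.66 -1.04  1.85  0.66  1.03 -1.24]
1.246 (0.513, -0.123, 0.3) [ 0.65  0.23 -0.59  1.78  0.14  1.17 -0.3 ]
1.246 (0.513, -0.17, 0.17) [ 0.65  0.38 -0.52  1.91  0.23  0.91 -0.3 ]
1.246 (0.513, -0.078, 0.17) [ 0.55  0.36 -0.59  1.95  0.25  0.9  -0.49]
-1.895 (0.552, 0.152, 0.3) [ 0.49  0.49 -1.17  1.66  0.47  1.3   2.05]
-1.895 (0.552, 0.152, 0.135) [ 0.46  0.74 -1.18  1.84  0.77  1.11  1.81]
-1.895 (0.513, -0.123, 0.3) [ 1.06  0.39 -1.17  1.76  0.38  1.24  2.62]
-1.895 (0.513, -0.17, 0.17) [-0.57  0.54  1.12  1.97 -0.59  1.   -2.63]
-1.895 (0.513, -0.078, 0.17) [ 0.94  0.57 -1.17  1.94  0.61  1.05  2.32]
0 (0.552, 0.152, 0.3) [ 0.36  0.4  -0.93  1.67  0.33  1.25 -2.21]
0 (0.552, 0.152, 0.135) [ 0.14  0.5  -0.65  1.86  0.38  0.9  -2.25]
0 (0.513, -0.123, 0.3) [ 0.51  0.21 -0.42  1.79  0.09  1.17 -1.5 ]
0 (0.513, -0.17, 0.17) [ 0.49  0.35 -0.31  1.92  0.13  0.9  -1.46]
0 (0.513, -0.078, 0.17) [ 0.41  0.33 -0.41  1.96  0.17  0.89 -1.66]
1.57 (0.552, 0.152, 0.3) [ 0.43  0.44 -1.04  1.67  0.39  1.27 -0.7 ]
1.57 (0.552, 0.152, 0.135) [ 0.36  0.63 -0.98  1.85  0.62  1.01 -0.88]
1.57 (0.513, -0.123, 0.3) [ 0.69  0.24 -0.63  1.78  0.15  1.18  0.01]
1.57 (0.513, -0.17, 0.17) [ 0.7   0.39 -0.57  1.91  0.26  0.92  0.  ]
1.57 (0.513, -0.078, 0.17) [ 0.58  0.36 -0.63  1.95  0.27  0.91 -0.19]
2.6333 [[ 355.3441358   147.18012922]
 [ 304.82770677 -217.58647715]] [ 0.49736399 -0.04536636  0.49195079] [[0.95, -0.32, -0.0], [-0.31, -0.89, 0.33], [-0.11, -0.31, -0.95]]
```

View pics/w1.png

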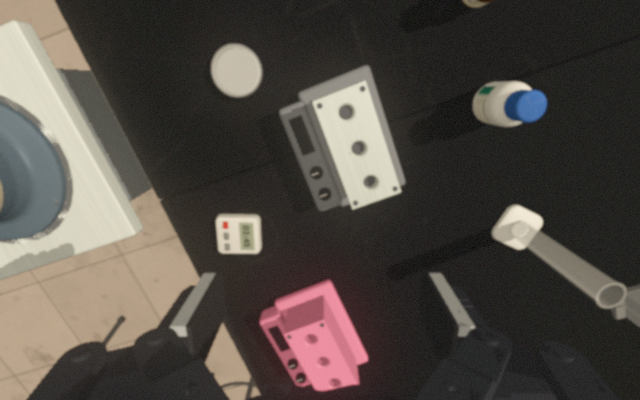

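The wrist view shows the three wells at about (346,111), (358,148) and (371,182) in the white face. Next I'll measure them, then look at the rod.

```bash
cat >> h.py <<'E'
def wells(f,guess,h=.082):
    """mouth centres by dark-blob ellipses around predicted pixels, with sub-pixel upsampling"""
    g=cv2.cvtColor(f["image"],cv2.COLOR_RGB2GRAY);out=[];px=[]
    for G in guess:
        u,v=proj(f,[*G[:2],h]).round().astype(int)
        r=int(.021*f["fx"]/abs((f["R"]@np.r_[G[:2],h]+f["t"])[2]))
        c=cv2.resize(g[v-r:v+r+1,u-r:u+r+1],None,fx=8,fy=8,interpolation=cv2.INTER_CUBIC)
        t,m=cv2.threshold(c,0,255,cv2.THRESH_BINARY_INV+cv2.THRESH_OTSU)
        n,l,s,ce=cv2.connectedComponentsWithStats(m)
        k=min((i for i in range(1,n) if s[i,4]>400),key=lambda i:np.hypot(*(ce[i]-4*(2*r+1))))
        cn=max(cv2.findContours((l==k).astype(np.uint8),cv2.RETR_EXTERNAL,cv2.CHAIN_APPROX_NONE)[0],key=len)
        e=cv2.fitEllipse(cn);p=(np.array(e[0])+.5)/8-.5+[u-r,v-r]
        px.append(p);out.append(plane(f,p[0],p[1],h)[0]);print("px",p.round(1),"ax",np.round(np.array(e[1])/8,1),out[-1].round(4))
    return np.array(out)
E
python3 - <<'E'
from plant import robot
from h import *
f=pickle.load(open("w1.pkl","rb"))
g0=plane(f,[371,358.5,346],[182,148,111],.082)
w=wells(f,g0);W=[w]
print(np.linalg.norm(np.diff(w,axis=0),axis=1))
F=pickle.load(open("f0.pkl","rb"))
for n in F:
    print(n); wells(F[n],w)
robot.goto([.53,-.19,.36],[np.pi,0,-.3]);f=robot.grab_frame("wrist");pickle.dump(f,open("w2.pkl","wb"))
print(proj(f,w).round())
cv2.imwrite("pics/w2.png",f["image"][:,:,::-1])
robot.goto([.5,.08,.36],[np.pi,0,1.246]);f=robot.grab_frame("wrist");pickle.dump(f,open("w3.pkl","wb"))
print(proj(f,[.552,.152,.164]),robot.sense()["t"])
cv2.imwrite("pics/w3.png",f["image"][:,:,::-1])
E
```

```text
px [370.4 181.3] ax [13.  14.3] [ 0.5182 -0.1694  0.082 ]
px [358.6 147.5] ax [14.4 15. ] [ 0.5166 -0.1246  0.082 ]
px [346.1 111.5] ax [15.3 15.9] [ 0.515 -0.08   0.082]
[0.04477334 0.04462398]
scene
px [340.5 164. ] ax [ 3.1 16.6] [ 0.5214 -0.1989  0.082 ]
px [333.6 177. ] ax [2.9 4.6] [ 0.5121 -0.1184  0.082 ]
px [328.4 184.3] ax [2.8 5.2] [ 0.5111 -0.0738  0.082 ]
top
px [370.2 206.3] ax [3.9 4.3] [ 0.5162 -0.1685  0.082 ]
px [358.9 206.7] ax [4.2 4.4] [ 0.5145 -0.1235  0.082 ]
px [347.7 206.9] ax [3.9 4.2] [ 0.5131 -0.0786  0.082 ]
[[309. 174.]
 [275. 186.]
 [242. 197.]]
[349.63049817  84.49103682] 5.1083
```

```bash
python3 -c "
import cv2,numpy as np
a=cv2.imread('pics/w2.png');b=cv2.imread('pics/w3.png')
cv2.imwrite('pics/w23.png',np.vstack([cv2.resize(x,(480,300),interpolation=cv2.INTER_AREA) for x in(a,b)]))"
```

```text
(no output)
```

View pics/w23.png

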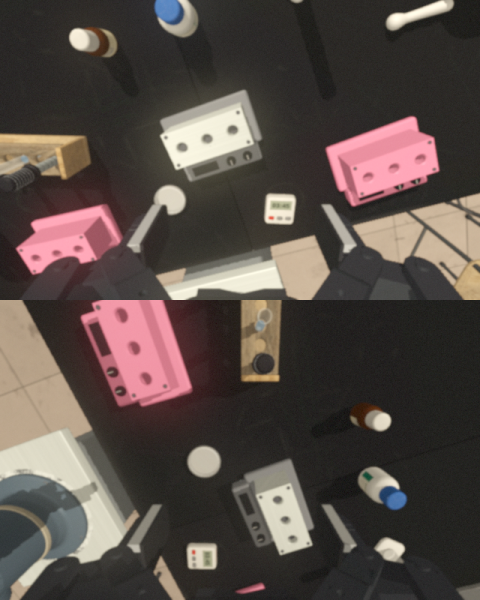

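Upper picture (w2): the wells are at about (309,174), (276,186) and (242,197). Lower picture (w3): the handle top is at about (350,84) in the rack's end slot, with open space on both sides.

```bash
python3 - <<'E'
from h import *
g=[[.5182,-.1694],[.5166,-.1246],[.515,-.08]]
for n in("w2","w3"): wells(pickle.load(open(n+".pkl","rb")),g)
f=pickle.load(open("w3.pkl","rb"))
gr=cv2.cvtColor(f["image"],cv2.COLOR_RGB2GRAY)
u0,v0=315,50;c=gr[v0:v0+70,u0:u0+70]
cv2.imwrite("pics/h.png",cv2.resize(f["image"][v0:v0+70,u0:u0+70,::-1],None,fx=8,fy=8,interpolation=cv2.INTER_CUBIC))
W=cloud(f)[v0:v0+70,u0:u0+70]
m=abs(W[...,2]-.164)<.008;print(m.sum(),np.mean(W[m],0), np.argwhere(m).mean(0)[::-1]+[u0,v0])
r=cloud(f);q=r[(abs(r[...,2]-.062)<.02)&(abs(r[...,0]-.565)<.1)&(abs(r[...,1]-.2)<.13)];print(len(q),cv2.minAreaRect(q[:,:2].astype(np.float32)))
E
```

```text
px [309.7 172.6] ax [12.4 14.6] [ 0.5196 -0.1707  0.082 ]
px [275.7 184.5] ax [12.6 14.6] [ 0.5177 -0.1257  0.082 ]
px [242.4 196. ] ax [12.2 14.8] [ 0.5161 -0.0808  0.082 ]
px [389.9 318. ] ax [ 9.5 11.8] [ 0.5187 -0.1685  0.082 ]
px [380.2 292.8] ax [ 9.9 12.6] [ 0.5169 -0.1237  0.082 ]
px [370.  266.1] ax [10.8 13.1] [ 0.5152 -0.0791  0.082 ]
595 [0.55459264 0.15104498 0.16325609] [352.62184874  84.52941176]
3923 ((0.5652087330818176, 0.18162530660629272), (0.11326749622821808, 0.05802638456225395), 71.1812973022461)
```

View pics/h.png

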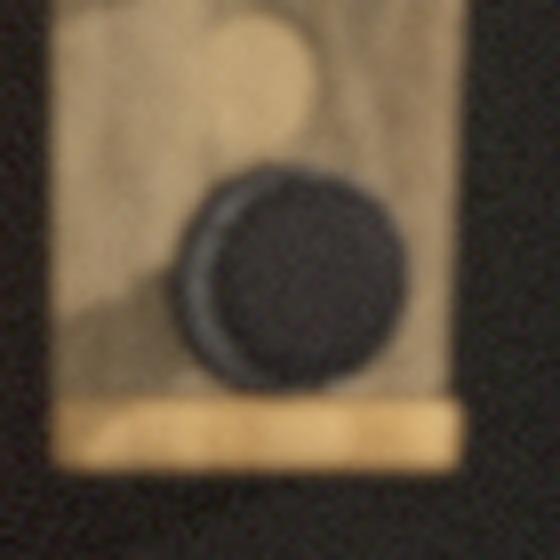

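The crop shows the black handle top, a circle centred at crop (310,278), which is image (353.7,84.7). Next I'll grasp it and lift.

```bash
python3 - <<'E'
from plant import robot
from h import *
f=pickle.load(open("w3.pkl","rb"));p=plane(f,353.7,84.7,.164)[0];print(p)
robot.goto([p[0],p[1],.25],[np.pi,0,1.246])
print(robot.move_straight([p[0],p[1],.135],vel=.1,contact_N=8))
robot.grip(0,strength=70)
s=robot.sense();print(s["t"],s["tcp_pos"],s["opening"],s["gripper_force"],s["wrist_force"])
print(robot.move_straight([p[0],p[1],.255],vel=.08,contact_N=15))
s=robot.sense();print(s["t"],s["tcp_pos"],s["opening"],s["gripper_force"],s["wrist_force"],s["torque"])
fs=[robot.grab_frame(n) for n in("wrist","scene")]
pickle.dump(fs,open("g.pkl","wb"))
cv2.imwrite("pics/g.png",np.vstack([cv2.resize(fs[0]["image"],(480,300)),fs[1]["image"][80:280,150:470].repeat(1,0)[:, :].copy() if 0 else cv2.resize(fs[1]["image"][130:280,200:440],(480,300))])[:,:,::-1])
print(proj(fs[0],[p[0],p[1],.125]))
E
```

```text
[0.55542371 0.15064336 0.164     ]
False
7.6333 [0.55550593 0.15075923 0.13532116] 0.26654210275542084 68.41102922335267 [-0.11826565 -0.10622549  2.29546137]
False
9.2833 [0.55516849 0.15049622 0.25444792] 0.2609804263551384 68.53800217621028 [-0.24070767 -0.08364729 -1.16082028] [ 0.01666561 -0.03434634 -0.03004443]
[322.28095475 197.75025486]
```

View pics/g.png

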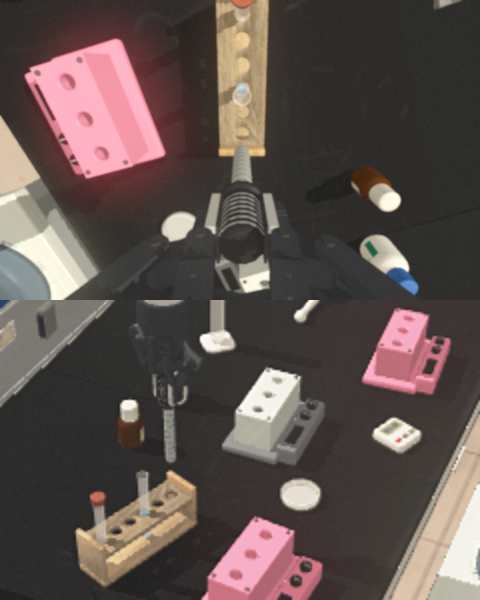

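The grasp is good: the rod hangs straight, with its tip at about (321,200) in the full-size wrist image. Next I'll hover over well 0 and measure tip against wells in one picture.

```bash
python3 - <<'E'
from plant import robot
from h import *
robot.move_straight([.518,-.1695,.255],vel=.2)
robot.move_straight([.518,-.1695,.235],vel=.1)
robot.sleep(.3)
f=robot.grab_frame("wrist");pickle.dump(f,open("t.pkl","wb"))
s=robot.sense();print(s["t"],s["tcp_pos"],s["tcp_rot"],s["wrist_force"])
print(proj(f,[*s["tcp_pos"][:2],.11]))
wells(f,[[.5166,-.1246],[.515,-.08]])
u,v=proj(f,[*s["tcp_pos"][:2],.11]).round().astype(int);print(u,v)
cv2.imwrite("pics/t.png",cv2.resize(f["image"][v-45:v+30,u-50:u+50,::-1],None,fx=8,fy=8,interpolation=cv2.INTER_CUBIC))
E
```

```text
11.8417 [ 0.51820522 -0.16954255  0.23540514] [3.14083523e+00 5.54386478e-05 1.24596162e+00] [ 0.29703156  0.22532905 -1.90605657]
[321.66730024 199.68752964]
px [303.1 140.9] ax [20.8 21.9] [ 0.5171 -0.1249  0.082 ]
px [282.1  87.7] ax [22.3 24.5] [ 0.5155 -0.0803  0.082 ]
322 200
```

View pics/t.png

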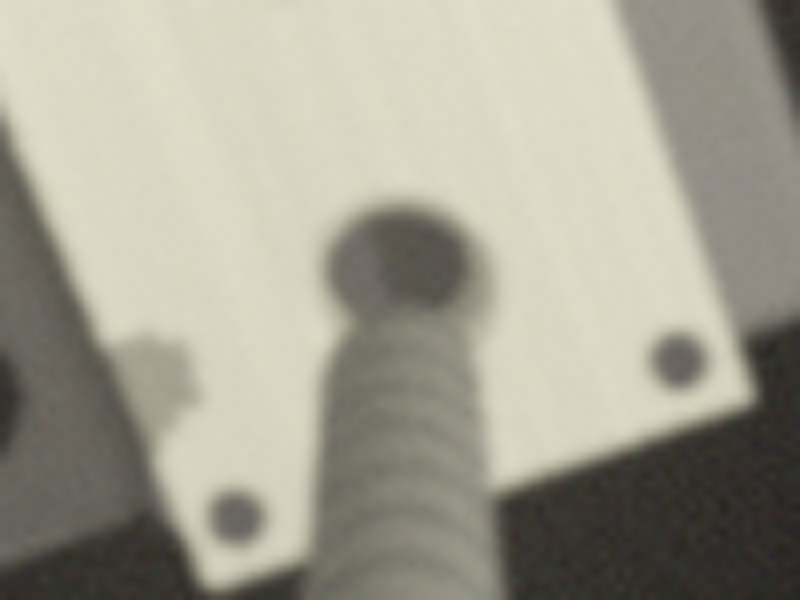

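The tip end is at crop (405,315), near edge, just below the mouth of well 0, which is centred near (405,265). Next I'll turn that into an offset.

```bash
python3 - <<'E'
from h import *
f=pickle.load(open("t.pkl","rb"))
zt=.2354-.1253
px=lambda a,b:((a+.5)/8-.5+272,(b+.5)/8-.5+155)
for b in(308,315,322):
    e=plane(f,*px(405,b),zt)[0]; print(b,"tip centre",e[:2]-.0055*np.array([np.cos(1.246),np.sin(1.246)]))
C=-f["R"].T@f["t"];print(C)
w=[.5187,-.1696,.082];print("well0 px crop",(proj(f,w)-[272,155]+.5)*8-.5, (proj(f,[.5182,-.1695,.082])-[272,155]+.5)*8-.5)
E
```

```text
308 tip centre [ 0.51859877 -0.16967397]
315 tip centre [ 0.5183691  -0.17035441]
322 tip centre [ 0.51813902 -0.17103604]
[ 0.54528272 -0.08972568  0.36735749]
well0 px crop [405.41987722 279.68781678] [400.75488431 280.26645075]
```

```bash
cat >> h.py <<'E'
L=.1253
def sound(robot,x,y,N=10,vel=.03):
    robot.move_straight([x,y,.082+.008+L],vel=.12)
    robot.sleep(.15); b=robot.sense()["wrist_force"]
    h=robot.move_straight([x,y,.082-.005+L],vel=.04,contact_N=4)
    s=robot.sense();print("entry",h,s["tcp_pos"].round(4),(s["wrist_force"]-b).round(2))
    if h: return
    c=robot.move_straight([x,y,.082-.0565+L],vel=vel,contact_N=N)
    for _ in range(2):
        s=robot.sense();d=s["wrist_force"]-b
        print(c,"t",round(s["t"],2),s["tcp_pos"].round(4),"F",d.round(2),"depth mm",round((.082+L-s["tcp_pos"][2]-max(0,d[2]-6)/2000)*1e3,1))
        robot.sleep(.15)
E
python3 - <<'E'
from plant import robot
from h import *
sound(robot,.5185,-.169)
E
```

```text
entry False [ 0.5183 -0.169   0.202 ] [-0.8   1.05  1.3 ]
True t 13.64 [ 0.5188 -0.1694  0.1829] F [-2.55  0.53 12.12] depth mm 21.4
True t 13.79 [ 0.5188 -0.1694  0.1834] F [-3.2   1.42 10.57] depth mm 21.6
```

```bash
python3 - <<'E'
from plant import robot
from h import *
robot.move_straight([.5182,-.1689,.082+.015+L],vel=.1)
s=robot.sense();print(s["wrist_force"],s["opening"])
sound(robot,.5164,-.1238)
E
```

```text
[ 1.06606228 -0.14138859 -1.53986201] 0.26589576697555967
entry False [ 0.5162 -0.1239  0.202 ] [-0.45  2.11 -1.38]
True t 17.07 [ 0.5167 -0.1243  0.1553] F [-1.56  1.22 10.11] depth mm 49.9
True t 17.23 [ 0.5168 -0.1243  0.1557] F [-1.8   1.64 10.25] depth mm 49.5
```

```bash
python3 - <<'E'
from plant import robot
from h import *
robot.move_straight([.5162,-.1236,.082+.015+L],vel=.1)
s=robot.sense();print(s["wrist_force"],s["opening"])
sound(robot,.5146,-.0785)
E
```

```text
[-0.41501825 -0.10014665 -2.04725959] 0.26494589011071223
entry False [ 0.5144 -0.0786  0.2019] [-1.21  0.38 -0.29]
True t 20.43 [ 0.5151 -0.079   0.1708] F [-2.88  0.   11.52] depth mm 33.8
True t 20.57 [ 0.5151 -0.079   0.1713] F [-2.67 -0.41  9.74] depth mm 34.1
```

```bash
python3 - <<'E'
from plant import robot
from h import *
robot.move_straight([.5146,-.0785,.082+.015+L],vel=.1)
sound(robot,.5162,-.1236)
robot.move_straight([.5162,-.1236,.1572],vel=.02)
s=robot.sense();print(s["tcp_pos"],s["wrist_force"])
robot.grip(1.0);robot.sleep(.2)
p=robot.sense()["tcp_pos"]
robot.move_straight([.5162,-.1236,.30],vel=.1)
robot.goto([.47,-.2,.36],[np.pi,0,1.246]);robot.sleep(.3)
s=robot.sense();print(s["t"],s["wrist_force"])
fs=[robot.grab_frame(n) for n in("wrist","scene")]
pickle.dump(fs,open("e.pkl","wb"))
W=cloud(fs[0]);m=(abs(W[...,0]-.517)<.025)&(abs(W[...,1]+.1245)<.025)&(W[...,2]>.12)
z=W[m];t=z[z[:,2]>z[:,2].max()-.008];print("top z",np.percentile(z[:,2],98),"expected",.082-.05+.154,t.mean(0))
cv2.imwrite("pics/e.png",np.vstack([cv2.resize(fs[0]["image"],(480,300)),cv2.resize(fs[1]["image"][130:280,200:440],(480,300))])[:,:,::-1])
E
```

```text
entry False [ 0.516  -0.1236  0.202 ] [ 0.95  0.93 -1.41]
True t 23.99 [ 0.5165 -0.1239  0.1555] F [-1.91  0.   10.29] depth mm 49.7
True t 24.14 [ 0.5165 -0.1239  0.1557] F [-1.82 -0.39  8.46] depth mm 50.3
[ 0.51644512 -0.1237222   0.157295  ] [-0.04498659 -1.11863902  2.06937191]
27.8083 [-0.52626425  0.42123266  0.93767163]
top z 0.18743898755862592 expected 0.186 [ 0.5154847  -0.124426    0.18525378]
```

View pics/e.png

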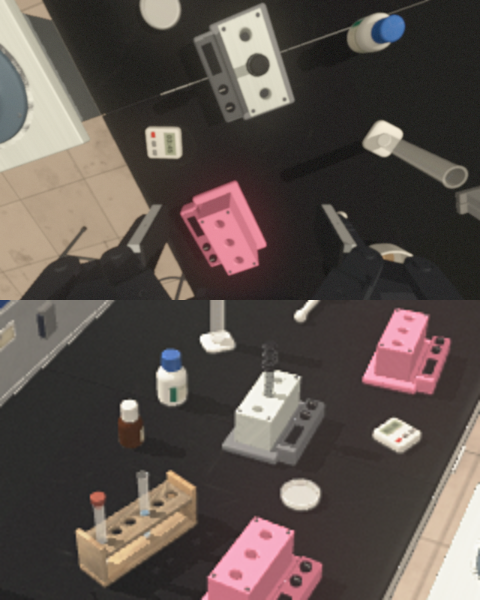

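The rod stands upright in the middle well (wrist view (257,65), scene crop (269,370)). Its top is at 0.186 m, as expected, and nothing else has moved.

```bash
python3 -c "
from plant import robot
print(robot.close_job())"
```

```text
the job is handed in; nothing more can be done
None
```

I sounded all three wells from right to left: well 0 stopped at about 22 mm (jammed), well 1 at 50 mm (clear) and well 2 at about 34 mm (jammed); the rod now stands upright, fully home in well 1, the middle one, and the job is handed in.

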